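# Toast one shade darker

### The arm

A 6-joint arm with a two-finger parallel gripper is mounted at the origin on a cart in front of the work surface, level with it; the furniture and walls round the work are solid. World frame = base frame: x ahead of the robot, y to its left, z up, the work surface at z = 0. Lengths are in mm, angles in rad, forces in N, time in s.
With the tool pointing down it reaches from about 225 to 725 mm from the base axis. Payload 3.1 kg.
Tool frame: the origin (TCP) lies between the finger pads; the fingertips stand 8 mm ahead of it and the grasp point (between the pads) lies 11 mm behind it; z points along the fingers, y is the line along which they close (so a half turn about z gives the same grasp; the last joint's range is limited). The gripper opens to 85 mm and grips with 20 to 120 N. Pads are 22 mm wide; open, the fingers measure 114 mm over their backs; the gripper's body (76 mm by 85 mm) begins 54 mm behind the grasp point. The pads swing forward as they close: fully open they stand 13 mm farther back than shut.
Start: joints at [0.977, 0.048, 0.099, 1.622, 0, 1.443], TCP at [235.803, 469.057, 239.312] pointing down, gripper open.
Joint ranges: [-2.91, 2.91], [-0.99, 1.94], [-1.21, 1.42], [-2.12, 2.29], [-1.49, 1.47], [-3.14, 3.14]. Speed limits (rad/s): [2.79, 2.79, 3.14, 3.14, 3.14, 3.14].

### API

Orientations are given as a rotation vector (axis times angle).
In Python, from station import manip gives the robot as it stands.
- The arm moves only by the shell command python3 -m creep 'ROWS' [OPENING]. ROWS is JSON, a list of rows, each a list of 6 numbers: the shift along the world's x, y, z in m, then the turn, a rotation vector about the world's x, y, z in rad. A call has 1 to 5 rows; each row shifts and turns the commanded pose from where the row before left it; what a row does not reach is not made up. A row lasts 1/12 s, in which the tool goes at most 41.7 mm and 7.16 degrees, less where a joint would pass 70% of its speed; a pose out of reach is approached as far as the arm can. A call with a gripper value outside its range is refused whole. OPENING is the opening in per cent of the stroke, from 0 (shut) to 100 (fully open), set as the call begins (- or left out, the last holds). The fingers move at their own pace and stop on an object; the grip force is fixed at half the most. Time passes only in rows, so rows that do not move let the fingers close. It gives the time, the measured TCP pose, the force, the opening and the grip force at its end, in the units of the state.
- manip.get_obs(): the state, without advancing time (a new reading comes with each control period).
- manip.get_image(name): name is "scene" or "top"; returns the picture (384x512x3 uint8, red, green, blue); there is no depth.
- manip.calibration(name): a dict with "camera_matrix" (3x3 intrinsics, pixels), "world_from_camera" (4x4, takes a point from camera to world coordinates). Camera axes: x right, y up, looking along -z (the intrinsics and any distortion apply to the point x, -y, -z); pixel columns grow to the right and rows downward; lengths in mm; the calibration is good to about 2 mm. A picture is of the moment at which its call begins. calibration takes no time and is no camera call.
- manip.close_job(): hands the job in; it is judged then, once.
The state is a dict: "t": time; "joints": joint angles; "qd": joint speeds; "joint_efforts": joint torques, N m; "eef_pos": TCP position; "tcp_rot": TCP orientation; "contact_force": force on the tool from outside, world axes, zero at the start; "wrist_torque": the same for the moment, N m; "grip_width": opening from 0.0 (shut) to 1.0 (fully open); "grip_force": force on a finger pad.
Only numpy, scipy, OpenCV 4.12 (cv2) and the standard library are available. Lean on these libraries where they do the work, as an engineer would, in place of code of your own. Each camera call takes 0.05 s, during which the arm holds its last target. There are 200 camera calls.

### The job

A slice of bread is waiting in the toaster. With a fingertip, first roll the toaster's browning wheel to the next click darker than it stands now (its top away from the lever, towards the bread), then push the lever down until it catches and the bread stays down. Do not touch the bread, and leave the breakfast things where they are.

Things in the scene. Friction and masses are not known exactly. Their poses are not given: they have to be found in the camera images.
- toaster: slim one-slot toaster, 290 long, 126 wide, 160 mm high, white sides, steel top, black ends, fixed, lever end towards the robot. Origin: at worktop height under the middle of the lever end's face; x runs along the toaster away from the lever end, y to the left, z up. The bread slot runs along x from 114 to 266 mm; between it and the lever end the browning wheel looks out of the top
- wheel_crest (a point): top of the browning wheel's rim (does not turn), 62 mm from the lever end, on the middle line, 171 mm above the worktop. The black knurled wheel, 68 mm across, 16 mm wide, axle along the toaster's y, shows only its top 11 mm, 46 mm long, through the steel top. A fingertip pressed on the crest with 5 to 10 N and dragged along x turns it (about 2 N at the rim to leave a click); it does not yield downward
- browning_wheel (a joint): wheel angle, rad; grows (darker) as its top is rolled away from the lever end, towards the bread. Three clicks: pale 0, medium 0.524, dark 1.047 (one, two or three white pips come uppermost, between white index lines); one click is 17.8 mm at the rim; about half-way it snaps over into the next click, let go before that it springs back. It starts at 0 or 0.524 (once in a while balanced between them: then the next click is 0.524)
- wheel_mark (a point): point on the middle of the wheel's rim that turns with it, uppermost at joint value 0; 34 mm from the axle
- toaster_lever (a joint): travel of the lever, m: 0 is up, 0.040 the bottom stop; a spring lifts it. Pushed down it takes 2 N at first and about 7 N near 0.032, then snaps over its catch and stays at about 0.036 when let go
- lever_pad (a point): middle of the upper face of the black lever tab, which juts 36 mm out of the lever end (tab 30 mm along x, 42 mm along y, 11 mm thick); moves with the lever, 146 mm above the worktop when up, 110 mm when caught down
- bread_center (a point): centre of the loose slice of bread, 108 x 14 x 100 mm, standing on edge in the slot on the lever's carriage, its top 34 mm out of the toaster; it sinks with the lever
- plate: white plate, 170 mm across, 18 mm high, on the worktop to the right of the toaster; origin under its centre
- enamel_mug: tall cream enamel mug with a dark rim and handle, 160 mm high, standing to the right of the plate; origin under its body
- egg_cup: cream egg cup, 49 mm across, 60 mm high, standing left of the toaster; origin under its centre
- salt_shaker: glass salt shaker with a tin cap, 42 mm across, 74 mm high, standing left of the toaster; origin under its centre
- teaspoon: steel teaspoon, 130 mm long, 11 mm high, lying near the front edge of the worktop by the plate; origin under its middle
- matchbox: matchbox, 36 x 54 x 16 mm, lying far to the right; origin under its centre
Things that resemble listed ones, but are neither listed nor needed, are in the scene too. There is more than one size of the part that bears bread_center; the job needs the largest.

How it is judged (in metres and radians):
On the way, in this order (a step that is already met when the one before it is completed fails the run):
1. the browning wheel sits in the next darker click, the lever still up (((value of joint browning_wheel between 0.4136 and 0.6336 rad and distance of wheel_mark from where it was at the start of the episode between 0.006 and 0.0225 m) or (value of joint browning_wheel between 0.9372 and 1.1572 rad and distance of wheel_mark from where it was at the start of the episode between 0.0125 and 0.0225 m)) and value of joint toaster_lever below 0.01 m), for 0.3 s.
2. the lever is pushed down into its catch (value of joint toaster_lever above 0.0345 m), for 0.2 s.
At the end, for the whole second after the job is handed in: The browning wheel rests in the next click darker than at the start (0.524 or 1.047 rad), within 0.11 rad; the lever is caught down (0.0345 m or more) with nothing pressing it; the bread stands lowered in its slot (((value of joint browning_wheel between 0.4136 and 0.6336 rad and distance of wheel_mark from where it was at the start of the episode between 0.006 and 0.0225 m) or (value of joint browning_wheel between 0.9372 and 1.1572 rad and distance of wheel_mark from where it was at the start of the episode between 0.0125 and 0.0225 m)) and value of joint toaster_lever above 0.0345 m and velocity of joint browning_wheel below 0.2 rad/s and z of bread_center in the frame of toaster below 0.115 m and angle between bread_center's own z axis and vertical below 0.2 rad); the robot touches nothing.
It fails at once if the bread is touched by the robot (contact force between any of the fingers, the arm and bread_slice above 1 N).
It fails at once if the bread is lifted in its slot or taken out (z of bread_center in the frame of toaster above 0.158 m).
It fails at once if a breakfast thing is moved more than 2 cm or lifted (distance of any of plate, enamel_mug, egg_cup, salt_shaker, teaspoon, matchbox from where it was at the start of the episode above 0.02 m).
It also fails if it takes over 45 s, if anything falls off the work surface, if the arm or the gripper's body presses on something with over 40 N, if the wrist force passes 120 N, or if a joint passes its speed limit or range.

## Working session

There is one attempt and no reset: what is moved stays moved. The work goes in short steps, Python scripts to look and compute and a shell command to move; the robot and the scene stay as the last step left them, time stands still between calls to the robot, and variables do not carry over. Pictures are saved under pics/ and viewed, at most 10 in all, crops included, and the job is handed in when it is done.

```bash
mkdir -p pics; python3 - <<'E'
from station import manip
import cv2,numpy as np
np.set_printoptions(precision=4,suppress=True)
for n in("scene","top"):
    im=manip.get_image(n); cv2.imwrite(f"pics/{n}0.png",im[:,:,::-1]); c=manip.calibration(n)
    print(n,c)
o=manip.get_obs();print(o)
E
```

```text
scene {'camera_matrix': array([[495.5034,   0.    , 246.0179],
       [  0.    , 495.5034, 198.4888],
       [  0.    ,   0.    ,   1.    ]]), 'world_from_camera': array([[   0.5283,    0.6625,   -0.5311, -418.3274],
       [  -0.8489,    0.4023,   -0.3428, -709.7255],
       [  -0.0134,    0.6319,    0.7749, 1546.9467],
       [   0.    ,    0.    ,    0.    ,    1.    ]])}
top {'camera_matrix': array([[403.4257,   0.    , 253.3704],
       [  0.    , 403.4257, 189.8331],
       [  0.    ,   0.    ,   1.    ]]), 'world_from_camera': array([[  -0.0045,    0.9994,   -0.033 ,  493.9213],
       [  -0.9999,   -0.0049,   -0.0093, -104.1567],
       [  -0.0094,    0.0329,    0.9994, 1398.5557],
       [   0.    ,    0.    ,    0.    ,    1.    ]])}
{'t': 0.1, 'joints': array([ 0.9772,  0.0487,  0.0977,  1.622 , -0.    ,  1.443 ]), 'qd': array([-0.0018, -0.0015,  0.0037,  0.0007, -0.001 , -0.0024]), 'joint_efforts': array([  0.0032, -33.9853,  32.0935,   0.0158,  -0.0002,   0.    ]), 'eef_pos': array([235.4899, 468.6078, 238.2327]), 'tcp_rot': array([-0.7249, -3.0561,  0.0032]), 'contact_force': array([ 0.3479, -0.2587,  0.1307]), 'wrist_torque': array([ 0.0409, -0.0624, -0.0146]), 'grip_force': 0.0, 'grip_width': 0.9972586199814973}
```

View pics/scene0.png

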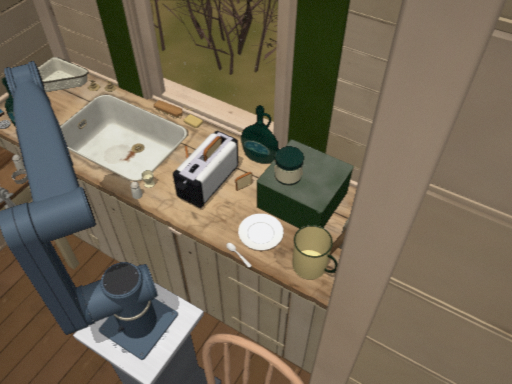

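View pics/top0.png

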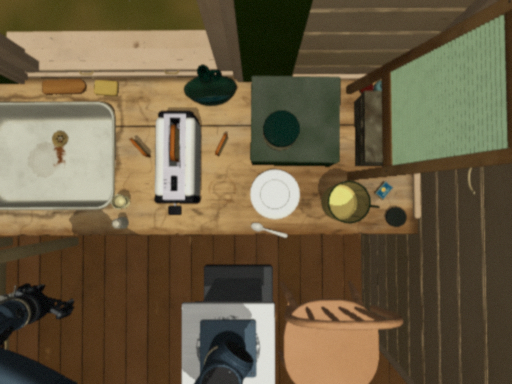

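The scene shows one toaster, at top-view pixels (155–200, 112–203), with its lever tab at about (175,210), a dark wheel patch at (174,183) and bread at (174,143). Possible confusions: brown loose pieces at (140,147) and (222,143) could be taken for the bread, and the dark disc at (396,216) and the sponge and bread-like block at (64,87) for other parts. I choose the dark patch on the steel top at (174,183) as the wheel and check it in one close crop.

```bash
cat > h.py <<'E'
import cv2,numpy as np
from station import manip
np.set_printoptions(precision=4,suppress=True)
def ray(n,u,v,z):
    c=manip.calibration(n);K=c["camera_matrix"];T=c["world_from_camera"]
    d=np.linalg.solve(K,[u,v,1.]);d=T[:3,:3]@(d*[1,-1,-1]);o=T[:3,3]
    return o+d*(z-o[2])/d[2]
def proj(n,p):
    c=manip.calibration(n);K=c["camera_matrix"];T=c["world_from_camera"]
    q=T[:3,:3].T@(np.array(p,float)-T[:3,3]);q=K@(q*[1,-1,-1]);return q[:2]/q[2]
E
python3 - <<'E'
from h import *
a=cv2.imread("pics/top0.png");b=cv2.imread("pics/scene0.png")
A=cv2.resize(a[105:220,145:210],None,fx=5,fy=5,interpolation=cv2.INTER_CUBIC)
B=cv2.resize(b[125:210,165:245],None,fx=5,fy=5,interpolation=cv2.INTER_CUBIC)
o=np.zeros((580,740,3),np.uint8);o[:A.shape[0],:A.shape[1]]=A;o[:B.shape[0],330:330+B.shape[1]]=B
cv2.imwrite("pics/crop0.png",o)
g=a.max(2)
m=np.zeros_like(g);m[178:220,160:190]=(g[178:220,160:190]<70)*255
n,l,s,c=cv2.connectedComponentsWithStats(m)
for i in range(1,n):
    if s[i,4]>8: print(s[i],c[i],ray("top",*c[i],146),ray("top",*c[i],165))
w=((a.min(2)>150)*255).astype(np.uint8);w[:105]=0;w[215:]=0;w[:,:145]=0;w[:,210:]=0
cs=cv2.findContours(w,0,2)[0];k=max(cs,key=cv2.contourArea);r=cv2.minAreaRect(k);print(r)
for p in cv2.boxPoints(r):print(p,ray("top",*p,160))
E
```

```text
[171 178   6  12  62] [173.9032 183.5645] [555.9949 154.8581 146.    ] [555.0533 150.9291 165.    ]
[160 196  30   7  89] [175.382  200.5506] [503.0955 150.1477 146.    ] [502.9563 146.2902 165.    ]
[169 206  12   8  94] [174.5    209.5745] [475.0765 152.8422 146.    ] [475.3624 148.9438 165.    ]
((174.36941528320312, 156.46507263183594), (37.86376190185547, 85.23444366455078), 0.9391909837722778)
[154.7415 198.7663] [508.7744 210.9393 160.    ]
[156.1386 113.5433] [772.7554 207.5308 160.    ]
[193.9973 114.1639] [770.039   90.0669 160.    ]
[192.6002 199.3869] [506.3244  94.2868 160.    ]
```

View pics/crop0.png

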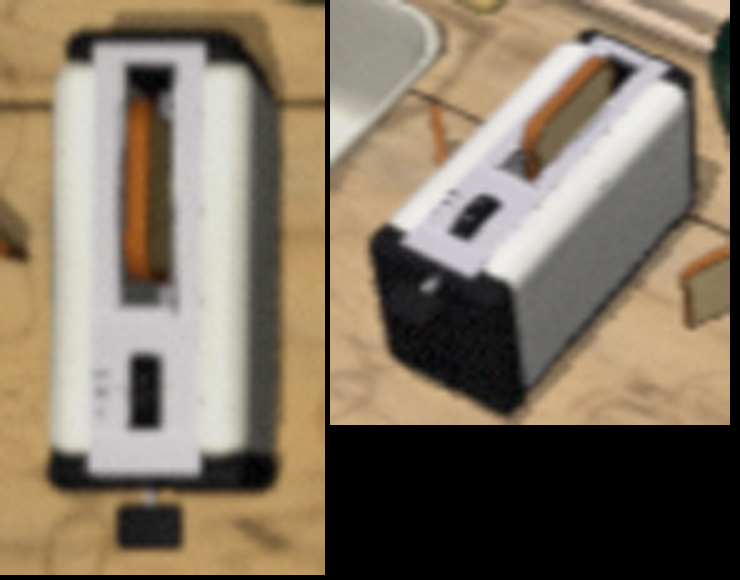

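The crop confirms it: a black wheel in the steel top, one slot with the bread, and the lever tab in front. The wheel crest is at about (555,150) and the lever pad at about (474,152). The toaster's yaw is about -0.015. I'll close the gripper, square it to the toaster and approach.

```bash
python3 -m creep '[[0.028,-0.029,0,0,0,0.11],[0.028,-0.029,0,0,0,0.11],[0.028,-0.029,0,0,0,0.11],[0.028,-0.029,0,0,0,0.11],[0.028,-0.029,0,0,0,0]]' 0; python3 -m creep '[[0.028,-0.029,0,0,0,0],[0.028,-0.029,0,0,0,0],[0.028,-0.029,0,0,0,0],[0.028,-0.029,0,0,0,0],[0.028,-0.029,0,0,0,0]]'; python3 -m creep '[[0.028,-0.029,0,0,0,0],[0,0,0,0,0,0],[0,0,0,0,0,0]]'
```

```text
t: 0.52
eef_pos: [372.6, 326.9, 238.8]
tcp_rot: [-0.057, -3.14, 0.0]
contact_force: [0.5, 0.6, 0.7]
grip_width: 0.299
grip_force: 0.0
t: 0.93
eef_pos: [512.9, 181.5, 238.8]
tcp_rot: [-0.065, -3.14, 0.0]
contact_force: [0.5, -0.3, -0.1]
grip_width: -0.003
grip_force: 0.0
t: 1.18
eef_pos: [540.8, 152.2, 237.8]
tcp_rot: [-0.071, -3.138, 0.001]
contact_force: [-0.6, -0.1, 0.4]
grip_width: -0.0
grip_force: 0.0
```

```bash
python3 - <<'E'
from h import *
print(ray("scene",194,168.2,167),ray("top",173.9,183.6,167), ray("top",174.5,209.6,146))
E
python3 -m creep '[[0.006,-0.002,-0.022,0,0,0],[0,0,-0.02,0,0,0],[0,0,-0.01,0,0,0],[0,0,0,0,0,0]]'
```

```text
[550.7555 147.4157 167.    ] [554.8455 150.5252 167.    ] [474.9973 152.8421 146.    ]
t: 1.52
eef_pos: [543.2, 152.9, 183.8]
tcp_rot: [-0.062, -3.134, 0.001]
contact_force: [-0.6, 0.1, -0.5]
grip_width: -0.002
grip_force: 0.0
```

```bash
python3 -m creep '[[0.002,-0.003,0,0,0,0],[0,0,-0.002,0,0,0],[0,0,-0.001,0,0,0],[0,0,0,0,0,0]]'; python3 -m creep '[[0,0,-0.001,0,0,0],[0,0,0,0,0,0]]';python3 -m creep '[[0,0,-0.001,0,0,0],[0,0,0,0,0,0]]'
```

```text
t: 1.85
eef_pos: [548.5, 149.5, 185.4]
tcp_rot: [0.064, 3.139, 0.001]
contact_force: [1.6, -0.0, 0.4]
grip_width: -0.001
grip_force: 0.0
t: 2.02
eef_pos: [548.3, 149.3, 183.8]
tcp_rot: [0.065, 3.14, 0.0]
contact_force: [0.0, 0.9, 0.1]
grip_width: -0.005
grip_force: 0.0
t: 2.18
eef_pos: [548.1, 149.2, 182.3]
tcp_rot: [-0.065, -3.141, 0.0]
contact_force: [-0.2, 0.8, -0.7]
grip_width: -0.0
grip_force: 0.0
```

```bash
python3 -m creep '[[-0.001,0,-0.0015,0,0,0],[0,0,0,0,0,0]]'; python3 -m creep '[[0,0,-0.001,0,0,0],[0,0,0,0,0,0]]';python3 -m creep '[[0,0,-0.001,0,0,0],[0,0,0,0,0,0]]'
```

```text
t: 2.35
eef_pos: [546.8, 149.2, 180.5]
tcp_rot: [-0.065, -3.14, 0.0]
contact_force: [0.9, 0.2, -0.3]
grip_width: 0.001
grip_force: 0.0
t: 2.52
eef_pos: [546.9, 149.2, 179.5]
tcp_rot: [-0.065, -3.14, 0.0]
contact_force: [0.6, 0.0, -0.4]
grip_width: -0.001
grip_force: 0.0
t: 2.68
eef_pos: [547.2, 149.2, 179.1]
tcp_rot: [0.065, 3.14, 0.0]
contact_force: [0.6, -0.8, 0.5]
grip_width: -0.002
grip_force: 0.1
```

```bash
python3 -m creep '[[0,0,-0.001,0,0,0],[0,0,0,0,0,0]]'; python3 -m creep '[[0,0,-0.0007,0,0,0],[0,0,0,0,0,0]]'
```

```text
t: 2.85
eef_pos: [547.7, 149.2, 178.9]
tcp_rot: [0.065, 3.139, 0.0]
contact_force: [-0.4, 0.0, 3.9]
grip_width: 0.001
grip_force: 1.7
t: 3.02
eef_pos: [548.1, 149.2, 178.8]
tcp_rot: [0.065, 3.138, 0.0]
contact_force: [0.0, -0.7, 5.4]
grip_width: -0.0
grip_force: 2.9
```

```bash
python3 -m creep '[[0,0,-0.0008,0,0,0],[0,0,0,0,0,0]]'; for i in 1 2 3; do python3 -m creep '[[0.002,0,0,0,0,0],[0,0,0,0,0,0]]' | grep -E 'eef|contact'; done
```

```text
t: 3.18
eef_pos: [548.5, 149.3, 178.8]
tcp_rot: [0.065, 3.136, 0.001]
contact_force: [0.4, -0.5, 8.2]
grip_width: 0.001
grip_force: 3.8
eef_pos: [551.0, 149.2, 178.9]
contact_force: [0.7, -1.0, 7.1]
eef_pos: [553.2, 149.2, 178.9]
contact_force: [1.4, -0.9, 7.3]
eef_pos: [555.5, 149.1, 178.9]
contact_force: [2.6, 0.0, 7.2]
```

Force along +x grows while I drag, which suggests the wheel started balanced between clicks. I'll continue in smaller steps.

```bash
for i in 1 2; do python3 -m creep '[[0.0015,0,0,0,0,0],[0,0,0,0,0,0]]' | grep -E 'eef|contact'; done; python3 - <<'E'
from h import *
a=manip.get_image("scene")[:,:,::-1];b=cv2.imread("pics/scene0.png")
t=manip.get_image("top")[:,:,::-1];c=cv2.imread("pics/top0.png")
s=lambda x,r,q:cv2.resize(x[r:r+30,q:q+30],(380,290),interpolation=cv2.INTER_CUBIC)
cv2.imwrite("pics/w1.png",np.vstack([np.hstack([s(b,152,180),s(a,152,180)]),np.hstack([s(c,168,160),s(t,168,160)])]))
E
```

```text
eef_pos: [556.1, 149.2, 178.9]
contact_force: [0.7, -1.6, 7.2]
eef_pos: [557.0, 149.2, 178.9]
contact_force: [-0.9, -0.2, 8.2]
```

View pics/w1.png

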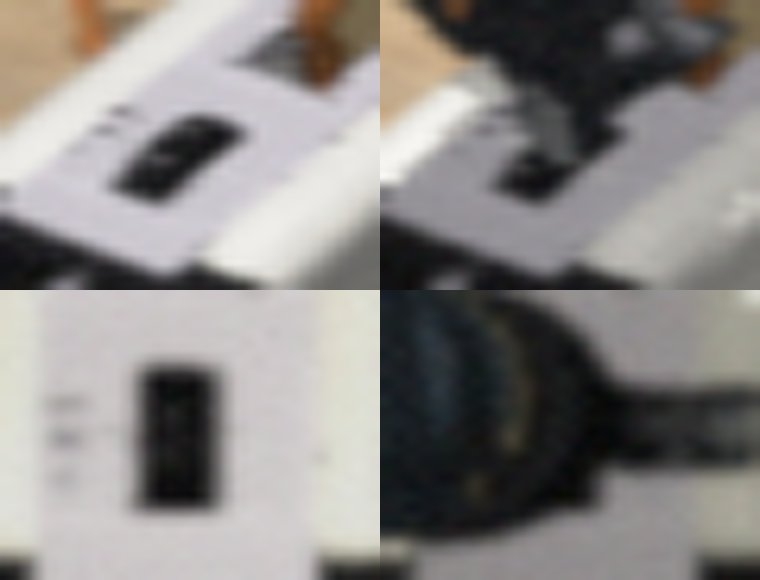

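The x force rose to +2.6 N and then crossed zero to −0.9 N after about 9 mm. That matches a start balanced half-way and an arrival in the next click. The picture shows the tip on the wheel, clear of the bread, but the pips are too small to read. I'll lift off, move back over the lever and look at the wheel.

```bash
python3 -m creep '[[-0.0005,0,0.003,0,0,0],[0,0,0.015,0,0,0],[0,0,0.02,0,0,0],[-0.03,0,0.01,0,0,0],[-0.04,0,0,0,0,0]]'; python3 -m creep '[[-0.02,0.003,0,0,0,0],[0,0,0,0,0,0]]' | grep eef; python3 - <<'E'
from h import *
I=[manip.get_image("scene")[:,:,::-1].astype(float) for _ in range(6)]
a=np.mean(I,0).astype(np.uint8);b=cv2.imread("pics/scene0.png")
t=np.mean([manip.get_image("top")[:,:,::-1].astype(float) for _ in range(6)],0).astype(np.uint8);c=cv2.imread("pics/top0.png")
g=lambda x:cv2.convertScaleAbs(x,alpha=2)
s=lambda x,r,q:cv2.resize(g(x[r:r+22,q:q+28]),(380,290),interpolation=cv2.INTER_CUBIC)
cv2.imwrite("pics/w2.png",np.vstack([np.hstack([s(b,158,180),s(a,158,180)]),np.hstack([s(c,172,160),s(t,172,160)])]))
for x in (c,t):print(x[174:192,170:179].mean(2).astype(int))
E
```

```text
t: 4.53
eef_pos: [487.9, 149.2, 225.2]
tcp_rot: [0.067, 3.138, 0.001]
contact_force: [-1.1, 0.0, 0.8]
grip_width: -0.001
grip_force: 0.0
eef_pos: [461.7, 152.7, 224.1]
[[197 191 185 185 187 189 194 197 199]
 [185 159 137 136 137 147 165 181 199]
 [168 110  70  64  63  77 108 153 191]
 [156  75  25  25  27  28  70 135 186]
 [153  73  22  16  13  19  58 127 186]
 [154  71  27  18  21  22  56 126 186]
 [157  72  27  36  24  19  62 127 187]
 [153  73  30  33  25  21  56 127 185]
 [146  71  26  27  21  21  58 124 179]
 [140  65  28  25  26  27  59 130 185]
 [143  71  33  31  23  27  61 131 189]
 [150  76  33  29  23  22  59 131 190]
 [154  72  27  21  21  21  58 130 190]
 [154  70  22  15  17  17  59 128 186]
 [151  68  19  17  13  22  62 132 189]
 [139  70  28  20  21  24  65 136 187]
 [148 104  84  79  79  85 105 159 195]
 [183 168 164 164 163 168 172 189 201]]
[[138 133 131 130 129 131 134 138 140]
 [129 107  94  91  90  94 106 123 137]
 [115  75  48  43  42  47  68 103 133]
 [109  55  27  28  21  19  44  89 130]
 [106  52  20  21  15  14  38  87 129]
 [107  49  15  12  10  13  38  88 129]
 [107  51  16  13  12  15  38  87 130]
 [105  51  16  14  13  15  38  87 128]
 [103  50  22  17  17  17  39  89 129]
 [103  48  24  23  19  16  39  93 137]
 [104  49  22  22  19  18  40  92 136]
 [106  50  16  18  14  16  39  88 132]
 [107  49  14  14  12  15  37  87 130]
 [107  50  23  21  19  17  38  87 130]
 [105  52  34  36  31  20  38  88 129]
 [ 99  51  32  32  29  22  44  90 131]
 [105  64  45  42  42  47  71 107 136]
 [122 101  90  88  90  97 116 132 143]]
```

View pics/w2.png

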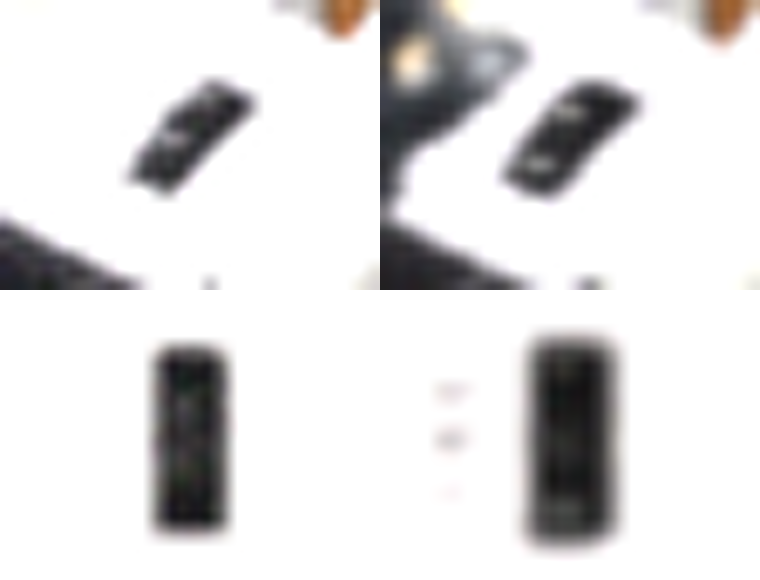

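The top view now shows bright pips at rows 177, 183 and 188. That puts one centred on the crest with neighbours either side, the widest towards the lever, so the wheel sits in medium. At the start the spots were at about rows 180 and 185, i.e. balanced. Next is the lever.

```bash
python3 -m creep '[[0.002,0,-0.03,0,0,0],[0.001,0,-0.025,0,0,0],[0,0,-0.01,0,0,0],[0,0,0,0,0,0]]'|grep -E 'eef|contact'; for i in 1 2 3; do python3 -m creep '[[0,0,-0.005,0,0,0],[0,0,-0.005,0,0,0],[0,0,0,0,0,0]]'|grep -E 'eef|contact'; done
```

```text
eef_pos: [466.3, 151.8, 155.9]
contact_force: [-0.5, 0.6, -0.0]
eef_pos: [469.2, 152.3, 150.1]
contact_force: [0.3, -0.4, 1.4]
eef_pos: [469.1, 152.3, 139.1]
contact_force: [1.1, 1.4, 1.5]
eef_pos: [468.6, 152.2, 128.3]
contact_force: [1.7, 0.4, 1.9]
```

```bash
for i in 1 2 3; do python3 -m creep '[[0,0,-0.003,0,0,0],[0,0,-0.002,0,0,0],[0,0,0,0,0,0]]'|grep -E 'eef|contact'; done
```

```text
eef_pos: [468.6, 152.2, 123.9]
contact_force: [0.4, 0.3, 1.4]
eef_pos: [468.5, 152.2, 119.0]
contact_force: [0.1, -0.6, 2.0]
eef_pos: [468.7, 152.3, 114.3]
contact_force: [0.4, -0.7, 2.7]
```

```bash
python3 -m creep '[[0,0,-0.001,0,0,0],[0,0,0,0,0,0]]'|grep -E 'eef|contact'; python3 - <<'E'
from h import *
a=manip.get_image("scene")[:,:,::-1];t=manip.get_image("top")[:,:,::-1]
cv2.imwrite("pics/l1.png",np.hstack([cv2.resize(a[125:215,160:250],(400,400),interpolation=2),cv2.resize(t[120:230,125:235],(400,400),interpolation=2)]))
E
```

```text
eef_pos: [468.8, 152.2, 114.0]
contact_force: [-1.0, 0.1, 5.3]
```

View pics/l1.png

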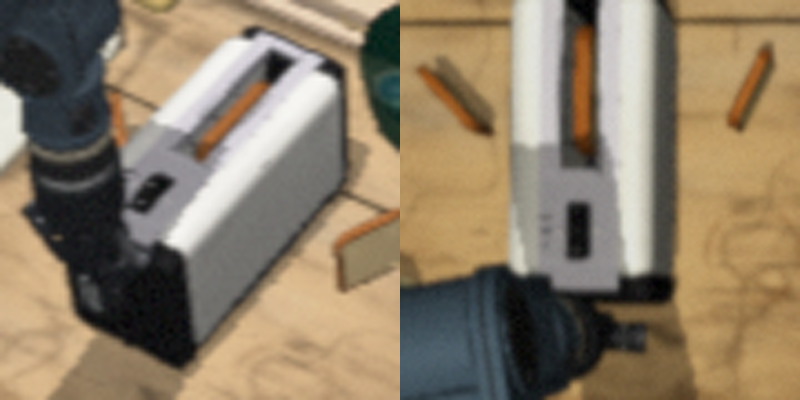

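The bread has sunk with the lever (scene crop about (235,120)) and the tip is now at the bottom stop. I'll hold, retreat and confirm.

```bash
python3 -m creep '[[0,0,-0.0005,0,0,0],[0,0,0,0,0,0],[0,0,0.003,0,0,0],[0,0,0.01,0,0,0],[0,0,0.03,0,0,0]]'|grep -E 'eef|contact'; python3 -m creep '[[0,0,0.035,0,0,0],[-0.02,0,0.03,0,0,0],[-0.04,0.01,0,0,0,0],[-0.04,0.01,0,0,0,0],[0,0,0,0,0,0]]'|grep -E 'eef|contact';  python3 - <<'E'
from h import *
a=manip.get_image("scene")[:,:,::-1];t=np.mean([manip.get_image("top")[:,:,::-1].astype(float) for _ in range(6)],0).astype(np.uint8)
print(t[174:192,171:178].mean(2).astype(int))
cv2.imwrite("pics/l2.png",np.hstack([cv2.resize(a[125:215,160:250],(400,400),interpolation=2),cv2.resize(t[120:230,125:235],(400,400),interpolation=2)]))
E
```

```text
eef_pos: [464.7, 151.5, 151.1]
contact_force: [-0.1, -1.1, -0.2]
eef_pos: [362.1, 172.8, 220.9]
contact_force: [0.1, 0.1, -1.3]
[[191 190 189 190 190 194 200]
 [150 138 136 137 141 156 181]
 [ 92  69  64  64  70 101 152]
 [ 59  32  35  27  30  65 135]
 [ 53  25  27  20  20  59 130]
 [ 48  17  16  16  21  59 131]
 [ 48  16  17  17  21  58 130]
 [ 50  18  18  21  23  59 129]
 [ 49  21  20  24  25  58 129]
 [ 47  25  26  24  24  58 131]
 [ 48  21  21  21  25  59 133]
 [ 47  16  18  18  25  58 132]
 [ 47  15  15  14  22  57 132]
 [ 50  21  21  20  22  59 132]
 [ 52  35  35  31  24  59 131]
 [ 51  31  31  27  26  65 137]
 [ 62  44  41  39  50  93 157]
 [ 97  88  87  88  99 136 182]]
```

View pics/l2.png

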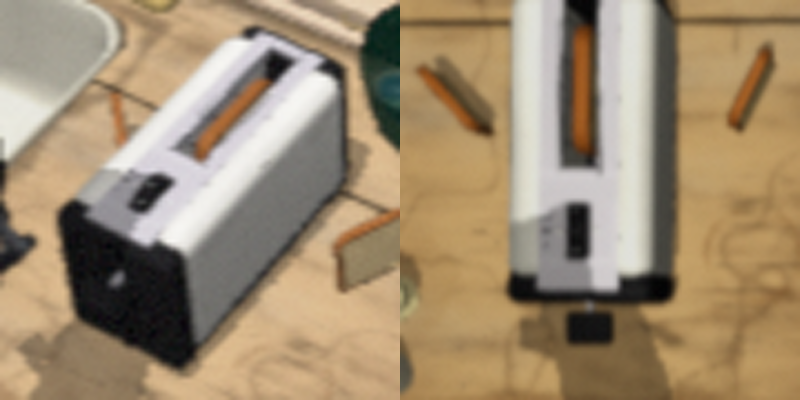

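The bread stays lowered with the arm away, the lever is down, and the wheel pips are still centred (rows 177, 183, 188).

```bash
python3 -c "
from station import manip
print(manip.close_job())"
```

```text
the job is handed in; nothing more can be done
None
```

I rolled the browning wheel to the next darker click, medium, pushed the lever down until it caught, and handed the job in; the last pictures show the bread staying down with the arm clear, and no verdict was returned.

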